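# Set the gland cap of a wax-injector valve

## Task

Adjust the packing of the valve on the bench: first turn the key blade on top of the stem so that its nose points straight at the raised index bar on the flange. Then, leaving the blade so, screw the knurled cap below it down clockwise until it bottoms out, and back it off a quarter turn. Finish with the gripper still holding the cap round its rim at that setting, and leave the tape roll, the wax block and the mug where they are.

Things in the scene. Friction and masses are not known exactly. Their poses are not given: they have to be found in the camera images.
- valve: Grey valve bolted upright to the bench on a round foot, 94 mm across; immovable. Origin: centre of the foot's underside, on the vertical axis shared by stem and cap; z up; its x axis points from this axis to the index bar. Flange 80 mm across, its top 66 mm above the bench; below it two side ports along y, 44 mm long, 34 mm up.
- mark (a point): Top of the raised index bar on the flange: a steel bar 14 mm long (radial), 7 mm wide, 71 mm above the bench, centred 33.5 mm from the valve's axis; it sticks out 13.5 mm beyond the cap's rim, so it is seen from above.
- blade (a point): Key blade; point on the valve's axis, half-way up the blade, 129 mm above the bench; x axis to the nose. Upright steel plate 22 mm high, 9 mm thick from 14 mm behind the axis to 12 mm before it, then a 5 mm thick nose to 24 mm before it, so it is longer on the nose side. Grasp across its thickness at the axis. Free height between blade and cap 8.5 to 14 mm.
- stem_turn (a joint): Angle of the stem and its blade (rad): 0 when the nose points straight at the index bar, growing counter-clockwise seen from above. It starts 0.5 to 1.4 counter-clockwise of the bar, turns from -0.6 to 2.2 and stays where it is left (friction 0.08 N m). The cap does not drag it.
- gland_cap: Knurled round cap, already started on its thread: 54 mm across, 26 mm high. Origin: centre of its underside, on the valve's axis, 78 mm above the bench when bottomed, 10 mm higher per full turn backed off; this frame rises with the cap but does not turn. Fingers on its rim pass outside the blade; free height below the cap 12 mm over the flange, 7 mm over the index bar.
- cap_centre (a point): Centre of the knurled cap, half-way up, 13 mm above its underside; on the valve's axis.
- cap_turn (a joint): Angle of the cap back from its bottom stop (rad): 0 bottomed, growing counter-clockwise seen from above; clockwise screws it down. Quarter turn: 1.571. Starts at 2.0 to 3.4; range 0 to 4.2, hard stops; stays where it is left (friction 0.12 N m). A small raised rib on the cap's top near the rim shows the angle: at 0 it points to the index bar.
- tape_roll: Roll of masking tape lying flat, 93 mm across, 24 mm high; leave alone. Origin under its centre.
- x_block: Violet wax star-shaped block 66x78x24 mm; leave alone. Origin under its centre.
- mug: Dotted mug 82x114x91 mm; leave alone. Origin under its centre.
Things that resemble listed ones, but are neither listed nor needed, are in the scene too. What is shaped like the valve but blue is not meant.

How it is judged:
On the way, in this order (a step that is already met when the one before it is completed fails the run):
1. the blade's nose points at the index bar (within 0.12 rad) (value of joint stem_turn between -0.12 and 0.12 rad), for 0.2 s.
2. the cap is screwed down to its stop (within 0.06 rad) (value of joint cap_turn below 0.06 rad), for 0.1 s.
3. the cap is backed off a quarter turn (within 0.17 rad) (value of joint cap_turn between 1.4 and 1.74 rad), for 0.2 s.
At the end, for the whole second after the job is handed in: The cap stands a quarter turn (1.57 +- 0.17 rad) off its bottom stop and still; the blade's nose points at the index bar within 0.15 rad; the fingers grip the cap round its rim (more than 3 N, grasp point within 15 mm of the cap's axis and 35 mm of its centre) (all of step 3 and value of joint stem_turn between -0.15 and 0.15 rad and velocity of joint cap_turn between -0.1 and 0.1 rad/s and contact force between the fingers and gland_cap above 3 N and horizontal distance between the grasp point and cap_centre below 0.015 m and distance between the grasp point and cap_centre below 0.035 m); the arm keeps its last pose, push and grip.
It fails at once if a bystander (tape roll, wax block, mug) is shifted more than 25 mm (distance of any of tape_roll, x_block, mug from where it was at the start of the episode above 0.025 m).
It also fails if it takes over 61 s, if anything falls off the work surface, if the arm or the gripper's body presses on something with over 40 N, if the wrist force passes 120 N, or if a joint passes its speed limit or range.

## Robot

A 6-joint arm with a two-finger parallel gripper is mounted at the origin on the work surface; the furniture and walls round the work are solid. World frame = base frame: x ahead of the robot, y to its left, z up, the work surface at z = 0. Lengths are in m, angles in rad, forces in N, time in s.
With the tool pointing down it reaches from about 0.375 to 0.9 m from the base axis. Payload 3.1 kg.
Tool frame: the origin (TCP) lies at the very end of the fingers, on their centre line; the grasp point (between the pads) lies robot.grasp_offset behind it (robot.grasp_offset is the distance from the TCP to the grasp point, in m); z points along the fingers, y is the direction in which the jaws open and shut (so a half turn about z gives the same grasp; the last joint's range is limited). The gripper opens to 87 mm and grips with 3 to 60 N. Pads are 19 mm wide; open, the fingers measure 117 mm over their backs; the gripper's body (75 mm by 190 mm) begins 51 mm behind the grasp point.
Start: joints at [1.01, 0.527, 1.433, -0, 1.181, -0.178], TCP at [0.233, 0.58, 0.223] pointing down, gripper open.
Joint ranges: [-3.08, 3.08], [-0.75, 2.2], [0.22, 2.44], [-1.43, 4.57], [0, 2.65], [-2.85, 2.85]. Speed limits (rad/s): [2.79, 2.79, 3.14, 3.14, 3.14, 3.14].

## Interface

Orientations are given as a unit quaternion [x, y, z, w].
In Python, from rig import robot gives the robot as it stands.
- The arm moves only by the tool drive_tool, never from a script. Its argument "targets" is one flat list of numbers, 6 for each row, row after row: the shift along the tool's x, y, z in cm, then the turn, a rotation vector about the tool's x, y, z in degrees. A call has 1 to 12 rows; each row is the pose to reach, as a shift and turn from the pose commanded when the call began, along the tool's axes at that moment; what a row does not reach only later rows make up. A row lasts 1/12 s, in which the tool goes at most 41.7 mm and 7.16 degrees, less where a joint would pass 70% of its speed; a pose out of reach is approached as far as the arm can. A call with a gripper value outside its range is refused whole. "grip" is the gripper command: -1 is fully open, 1 is shut, values between are in proportion, set as the call begins (left out, the last holds). The fingers move at their own pace and stop on an object; "squeeze" is the grip in N (left out, the last holds). Time passes only in rows, so rows that repeat a pose let the fingers close. It gives the time, the measured TCP pose, the force and the opening at its end, in the units of the state.
- robot.get_obs(): the state, without advancing time (a new reading comes with each control period).
- robot.camera(name): name is "scene" or "top"; returns (picture, depth): 480x640x3 uint8, red, green, blue; 480x640 float32, m along the optical axis (not along the pixel's ray), 0 where there is no reading.
- robot.calibration(name): a dict with "mtx" (3x3 intrinsics, pixels), "R" (3x3) and "t" (3): a world point X has camera coordinates R X + t. Camera axes: x right, y down, z forward; pixel columns grow to the right and rows downward; lengths in m; the calibration is good to about 2 mm. A picture is of the moment at which its call begins. calibration takes no time and is no camera call.
- robot.hand_in(): hands the job in, once; it reports no verdict.
The state is a dict: "time": time; "q": joint angles; "joint_velocities": joint speeds; "joint_torque": joint torques, N m; "position": TCP position; "tool_rot": TCP orientation; "ft_force": force on the tool from outside, world axes, zero at the start; "moment": the same for the moment, N m; "grip_width": finger opening in m.
Only numpy, scipy, OpenCV 4.12 (cv2) and the standard library are available. Lean on these libraries where they do the work, as an engineer would, in place of code of your own. Each camera call takes 0.05 s, during which the arm holds its last target.

## Working session

There is one attempt and no reset: what is moved stays moved. The work goes in short steps, Python scripts to look and compute and a tool call to move; the robot and the scene stay as the last step left them, time stands still between calls to the robot, and variables do not carry over. Pictures are saved under pics/ and viewed, and the job is handed in when it is done.

Besides the shell and the picture viewer there is one more tool, called as name(argument=value, ...), one argument or row to a line, values as JSON. drive_tool: Moves the arm, as the interface text tells. Its arguments: {"type":"object","properties":{"targets":{"type":"array","items":{"type":"number"}},"grip":{"type":"number"},"squeeze":{"type":"number"}},"required":["targets"]}

```bash
ls; mkdir -p pics
python3 - <<'E'
from rig import robot
import cv2,numpy as np
print(robot.get_obs(), robot.grasp_offset)
for n in ("scene","top"):
    p,d=robot.camera(n); cv2.imwrite(f"pics/{n}0.png",p[:,:,::-1]); np.save(f"pics/{n}0.npy",d)
    print(robot.calibration(n))
E
```

```text
pics
{'time': 0.0, 'q': array([ 1.00950490e+00,  5.28450573e-01,  1.43392419e+00,  1.58610603e-05,
        1.18135037e+00, -1.78516425e-01]), 'joint_velocities': array([-0.00086428,  0.00141831,  0.0005162 ,  0.00036989, -0.00112394,
       -0.00103123]), 'joint_torque': array([-1.61853964e-04, -4.40037632e+01, -1.76592493e+01,  6.32674713e-02,
        5.81607269e-02, -1.83167340e-04]), 'position': array([0.23301792, 0.57915033, 0.22157423]), 'tool_rot': array([ 1.90224103e-01,  9.81740115e-01, -9.91470346e-04, -3.92310724e-04]), 'ft_force': array([-0.46090894, -0.00805642,  0.42259814]), 'moment': array([ 0.06479118, -0.00574349,  0.02160627]), 'grip_width': 0.0871655144864371} 0.0187
{'mtx': array([[452.49171703,   0.        , 317.77967833],
       [  0.        , 452.49171703, 239.21434562],
       [  0.        ,   0.        ,   1.        ]]), 'R': array([[-0.85736067,  0.51458494, -0.01161958],
       [ 0.44831918,  0.73548277, -0.50801083],
       [-0.25286872, -0.44075779, -0.86127231]]), 't': array([0.43626508, 0.01485613, 0.94495893])}
{'mtx': array([[487.29479446,   0.        , 316.42792946],
       [  0.        , 487.29479446, 237.54414282],
       [  0.        ,   0.        ,   1.        ]]), 'R': array([[ 5.86261319e-04, -9.99838205e-01, -1.79783039e-02],
       [-9.86753013e-01,  2.33819592e-03, -1.62212895e-01],
       [ 1.62228687e-01,  1.78352447e-02, -9.86591991e-01]]), 't': array([-0.16253211,  0.39027643,  0.89292601])}
```

View pics/scene0.png

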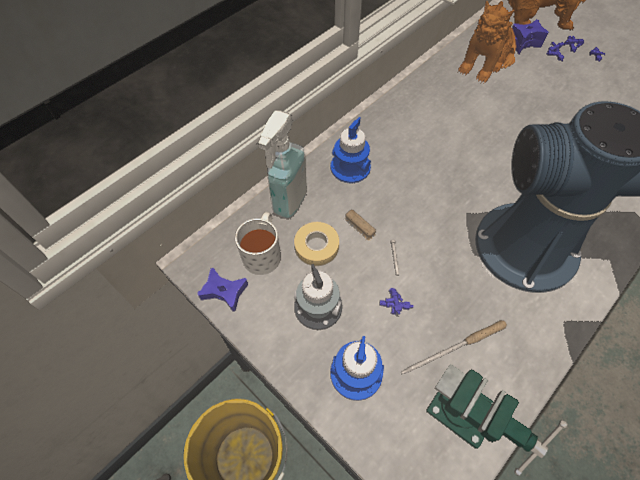

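View pics/top0.png

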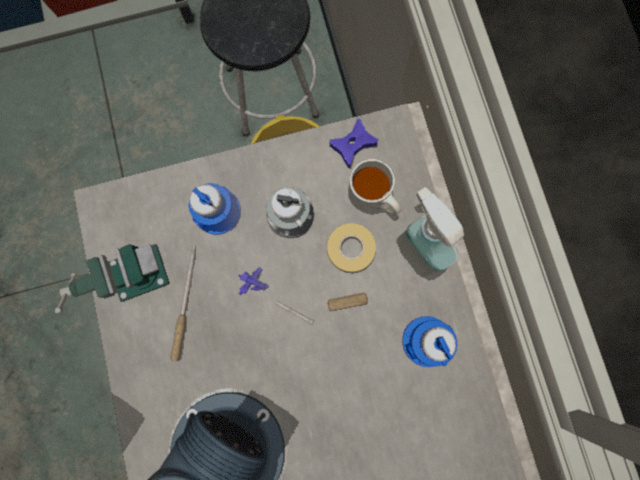

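```bash
python3 - <<'E'
import cv2,numpy as np
a=cv2.imread("pics/top0.png")[170:250,245:335]; b=cv2.imread("pics/scene0.png")[250:340,275:365]
a=cv2.resize(a,(540,480),interpolation=cv2.INTER_CUBIC)
cv2.imwrite("pics/topc.png",a)
cv2.imwrite("pics/scenec.png",cv2.resize(b,(540,540),interpolation=cv2.INTER_CUBIC))
E
cat > h.py <<'E'
from rig import robot
import numpy as np
def ray(n,u,v,z):
    c=robot.calibration(n);R,t,K=c["R"],c["t"],c["mtx"]
    C=-R.T@t; d=R.T@np.linalg.inv(K)@[u,v,1]
    return C+d*(z-C[2])/d[2]
def proj(n,X):
    c=robot.calibration(n);p=c["mtx"]@(c["R"]@np.array(X)+c["t"]);return p[:2]/p[2]
E
```

```text
(no output)
```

View pics/topc.png

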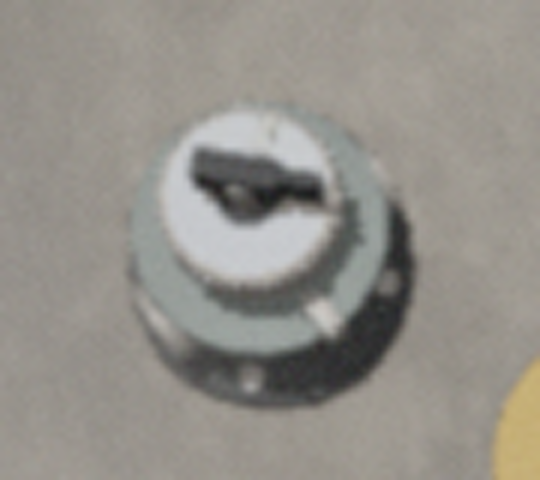

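View pics/scenec.png

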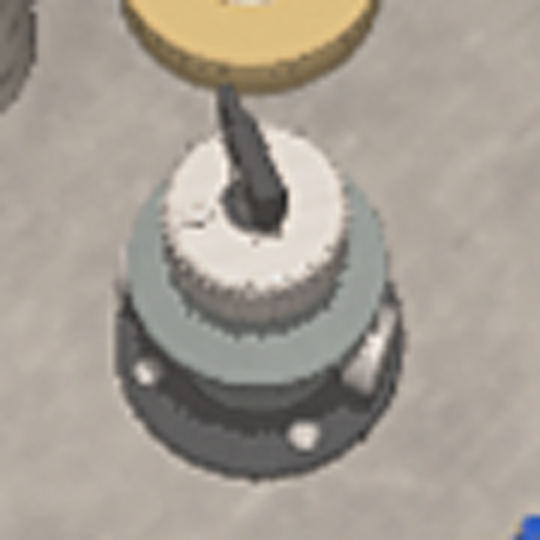

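Run:
```python
from h import *
T=lambda x,y:(245+(x-2.5)/6,170+(y-2.5)/6)
S=lambda x,y:(275+(x-2.5)/6,250+(y-2.5)/6)
P=lambda n,uv,z:ray(n,*uv,z).round(4)
print("flange top",P("top",T(260,228),.066)); print("cap top",P("top",T(250,196),.108),"scene cap",P("scene",S(257,207),.108))
print("scene flange bottom",P("scene",S(257,385),.066),P("scene",S(124,262),.066),P("scene",S(388,262),.066))
m=P("top",T(325,315),.071);print("mark",m)
n=P("top",T(325,183),.14);b=P("top",T(193,165),.14);print("nose/back",n,b,np.linalg.norm(n-b),np.degrees(np.arctan2(*(n-b)[1::-1])))
n=P("scene",S(228,92),.14);b=P("scene",S(270,200),.14);print("nose/back",n,b,np.linalg.norm(n-b),np.degrees(np.arctan2(*(n-b)[1::-1])))
d=np.load("pics/top0.npy");c=robot.calibration("top")
v,u=np.mgrid[170:250,245:335];z=d[v,u]
p=np.stack([(u-c["mtx"][0,2])*z/c["mtx"][0,0],(v-c["mtx"][1,2])*z/c["mtx"][1,1],z],-1).reshape(-1,3)
w=((p-c["t"])@c["R"])[z.ravel()>0]
for lo,hi in((.06,.0685),(.0685,.075),(.1,.114),(.132,.148)):
    q=w[(w[:,2]>lo)&(w[:,2]<hi)];print(lo,len(q),q.mean(0).round(4),np.median(q[:,2]),q.min(0).round(3),q.max(0).round(3))
    if lo in(.06,.1):
        import cv2;h,_=cv2.minEnclosingCircle(q[:,:2].astype(np.float32)),0;print(h)
    if lo==.132:
        e=np.linalg.eigh(np.cov(q[:,:2].T))[1][:,1];print(np.degrees(np.arctan2(e[1],e[0])))
        pr=(q[:,:2]-q[:,:2].mean(0))@e;print(q[pr.argmin()],q[pr.argmax()])
```

```text
flange top [ 0.4403 -0.111   0.066 ]
cap top [ 0.4403 -0.1112  0.108 ] scene cap [ 0.4426 -0.1091  0.108 ]
scene flange bottom [ 0.4628 -0.0765  0.066 ] [ 0.477  -0.1314  0.066 ] [ 0.4085 -0.0897  0.066 ]
mark [ 0.4121 -0.1314  0.071 ]
nose/back [ 0.4363 -0.135   0.14  ] [ 0.4417 -0.0977  0.14  ] 0.03768885776990331 -98.23759900009536
nose/back [ 0.4385 -0.1312  0.14  ] [ 0.4457 -0.0962  0.14  ] 0.03573289800729855 -101.6243957243489
0.06 580 [ 0.4309 -0.1137  0.0657] 0.06577565838234352 [ 0.402 -0.15   0.061] [ 0.48  -0.072  0.068]
((0.440751314163208, -0.11190300434827805), 0.040875259786844254)
0.0685 60 [ 0.4256 -0.1242  0.0699] 0.06961363474974433 [ 0.407 -0.15   0.069] [ 0.479 -0.08   0.074]
0.1 586 [ 0.4384 -0.1105  0.1072] 0.10736248479176996 [ 0.413 -0.137  0.1  ] [ 0.467 -0.084  0.114]
((0.441220223903656, -0.11048547178506851), 0.027874857187271118)
0.132 121 [ 0.4396 -0.1141  0.139 ] 0.13950217775898702 [ 0.434 -0.134  0.132] [ 0.447 -0.096  0.144]
79.80593542816304
[ 0.43634018 -0.13371146  0.14049832] [ 0.4411519  -0.09595862  0.13568948]
```

```bash
cat >> h.py <<'E'
from scipy.spatial.transform import Rotation as Ro
def go(tgt,yaw,start=None,rot=None):
    """shift (cm) and tool z turn (deg) from current (measured) pose to world tgt with tool-y yaw deg, tool down"""
    o=robot.get_obs()
    p=np.array(start) if start is not None else o["position"]
    R=Ro.from_quat(rot if rot is not None else o["tool_rot"])
    y=np.radians(yaw);Y=np.array([np.cos(y),np.sin(y),0]);Z=np.array([0,0,-1.]);X=np.cross(Y,Z)
    T=Ro.from_matrix(np.stack([X,Y,Z],1))
    print("shift cm",(R.inv().apply(np.array(tgt)-p)*100).round(2),"turn",np.degrees((R.inv()*T).as_rotvec()).round(2))
def st():
    o=robot.get_obs();R=Ro.from_quat(o["tool_rot"]).as_matrix()
    print("t",o["time"],"p",o["position"].round(4),"yawy",np.degrees(np.arctan2(R[1,1],R[0,1])).round(2),"zt",R[:,2].round(4),"q",o["q"].round(3),"F",o["ft_force"].round(2),"M",o["moment"].round(3),"w",round(o["grip_width"],4))
E
python3 - <<'E'
from h import *
d=np.load("pics/top0.npy");c=robot.calibration("top")
v,u=np.mgrid[0:480,0:640];z=d
p=np.stack([(u-c["mtx"][0,2])*z/c["mtx"][0,0],(v-c["mtx"][1,2])*z/c["mtx"][1,1],z],-1)
w=(p-c["t"])@c["R"]
for n,(a,b,e,f) in dict(blue=(175,240,185,245),spray=(185,275,400,465),mug=(155,220,345,402)).items():
    q=w[a:b,e:f].reshape(-1,3);q=q[z[a:b,e:f].ravel()>0];q=q[q[:,2]>.08];print(n,q.min(0).round(3),q.max(0).round(3))
s=[.233,.58,.223]
go([.46,.2,.26],10,s)
st()
E
```

```text
blue [0.421 0.007 0.081] [0.476 0.062 0.143]
spray [ 0.317 -0.43   0.08 ] [ 0.478 -0.311  0.264]
mug [ 0.441 -0.306  0.08 ] [ 0.525 -0.224  0.094]
shift cm [-35.25 -26.78  -3.66] turn [-1.100e-01  4.000e-02  5.807e+01]
t 0.1 p [0.233  0.5792 0.2217] yawy 68.07 zt [-0.0011 -0.0017 -1.    ] q [ 1.01   0.528  1.434 -0.     1.181 -0.178] F [-0.33 -0.85 -0.25] M [ 0.034 -0.014 -0.004] w 0.0871
```

drive_tool(
  targets=[-35.3,-26.8,-3.7,0,0,58,-35.3,-26.8,-3.7,0,0,58,-35.3,-26.8,-3.7,0,0,58,-35.3,-26.8,-3.7,0,0,58,-35.3,-26.8,-3.7,0,0,58,-35.3,-26.8,-3.7,0,0,58,-35.3,-26.8,-3.7,0,0,58,-35.3,-26.8,-3.7,0,0,58,-35.3,-26.8,-3.7,0,0,58,-35.3,-26.8,-3.7,0,0,58,-35.3,-26.8,-3.7,0,0,58,-35.3,-26.8,-3.7,0,0,58],
  grip=-1,
)

```text
time: 1.1
position: [0.4644, 0.1951, 0.26]
tool_rot: [0.645, 0.765, 0.0, 0.002]
ft_force: [-1.0, 0.3, -1.2]
grip_width: 0.0868
```

```bash
python3 -c "
from h import *
st(); go([.441,-.1108,.19],-9.5)"
```

```text
t 1.1 p [0.4644 0.1951 0.26  ] yawy 9.73 zt [ 0.0033 -0.0017 -1.    ] q [ 0.177  0.316  1.687 -0.002  1.136  0.008] F [-1.    0.35 -1.21] M [-0.04   0.037 -0.014] w 0.0868
shift cm [-29.74  -7.49   7.04] turn [ 0.19  0.1  19.23]
```

drive_tool(
  targets=[-30,-7.2,7,0,0,19.5,-30,-7.2,7,0,0,19.5,-30,-7.2,7,0,0,19.5,-30,-7.2,7,0,0,19.5,-30,-7.2,7,0,0,19.5,-30,-7.2,7,0,0,19.5,-30,-7.2,7,0,0,19.5,-30,-7.2,7,0,0,19.5,-30,-7.2,7,0,0,19.5,-30,-7.2,7,0,0,19.5,-30,-7.2,7,0,0,19.5,-30,-7.2,7,0,0,19.5],
)

```text
time: 2.1
position: [0.4421, -0.1072, 0.1896]
tool_rot: [0.762, 0.647, 0.0, -0.0]
ft_force: [0.7, -0.4, -0.6]
grip_width: 0.087
```

Run:
```python
from h import *
import cv2
st()
for n in ("scene","top"):
    p,d=robot.camera(n)
    a=p[140:290,220:400] if n=="top" else p[180:360,230:430]
    cv2.imwrite(f"pics/{n}1.png",cv2.resize(a[:,:,::-1],None,fx=3,fy=3,interpolation=cv2.INTER_CUBIC))
go([.441,-.1108,.114],-9.5)
```

```text
t 2.1 p [ 0.4421 -0.1072  0.1896] yawy -9.34 zt [-4.e-04  6.e-04 -1.e+00] q [-0.485  0.352  1.882  0.     0.908 -0.322] F [ 0.65 -0.36 -0.57] M [-0.077  0.098 -0.031] w 0.087
shift cm [-0.37 -0.07  7.58] turn [ 0.01 -0.01  0.2 ]
```

View pics/scene1.png

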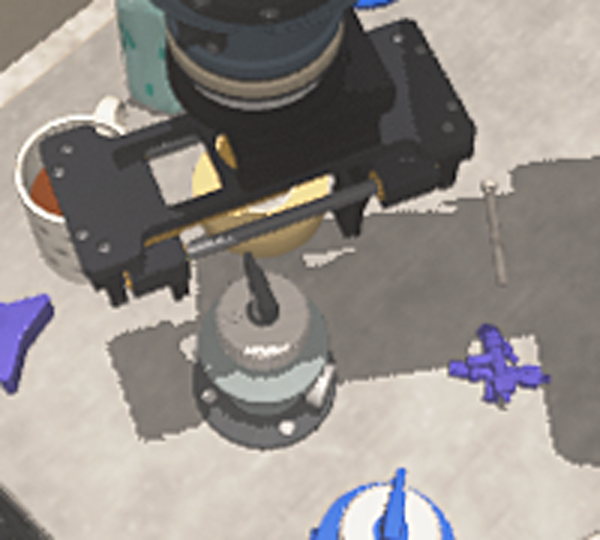

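View pics/top1.png

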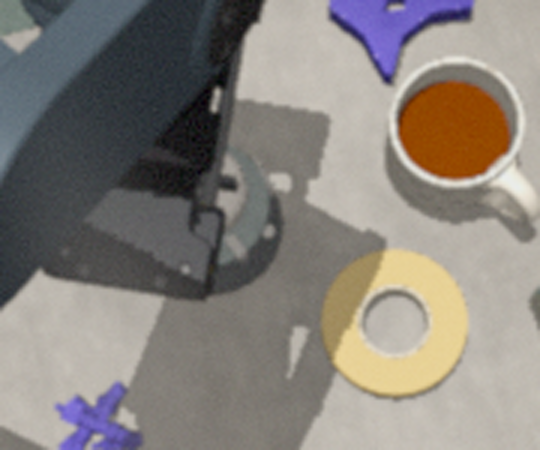

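Run:
```python
from h import *
st()
f=lambda X:((proj("scene",X)-[230,180])*3).round()
y=np.radians(-9.3);Y=np.array([np.cos(y),np.sin(y),0]);p=robot.get_obs()["position"]
print(f(p),f(p+Y*.0435),f(p-Y*.0435),f([.441,-.1108,.14]))
go([.441,-.1108,.114],-9.5)
```

```text
t 2.2 p [ 0.4423 -0.1073  0.1898] yawy -9.3 zt [ 2.e-04  1.e-04 -1.e+00] q [-0.484  0.352  1.881  0.     0.908 -0.322] F [-0.22 -0.07 -0.49] M [-0.055  0.063  0.001] w 0.0871
[263. 249.] [185. 277.] [338. 222.] [262. 284.]
shift cm [-0.37 -0.07  7.58] turn [ 0.01 -0.01  0.2 ]
```

drive_tool(
  targets=[-0.4,-0.1,2.5,0,0,0,-0.4,-0.1,5,0,0,0,-0.4,-0.1,6.6,0,0,0,-0.4,-0.1,7.6,0,0,0,-0.4,-0.1,7.6,0,0,0,-0.4,-0.1,7.6,0,0,0],
)

```text
time: 2.7
position: [0.4407, -0.1116, 0.1135]
tool_rot: [0.762, 0.647, -0.0, -0.0]
ft_force: [0.2, 0.0, 1.2]
grip_width: 0.0872
```

drive_tool(
  targets=[0,0,0,0,0,0,0,0,0,0,0,0,0,0,0,0,0,0,0,0,0,0,0,0,0,0,0,0,0,0,0,0,0,0,0,0,0,0,0,0,0,0,0,0,0,0,0,0],
  grip=1,
  squeeze=15,
)

```text
time: 3.37
position: [0.4407, -0.1125, 0.1136]
tool_rot: [0.763, 0.647, 0.0, 0.0]
ft_force: [-0.3, 0.0, 0.3]
grip_width: 0.0416
```

Run:
```python
from h import *
st()
```

```text
t 3.3667 p [ 0.4407 -0.1125  0.1136] yawy -9.44 zt [ 1.e-04 -1.e-04 -1.e+00] q [-0.497  0.491  1.954 -0.     0.696 -0.332] F [-0.31  0.03  0.33] M [-0.063  0.07   0.037] w 0.0416
```

drive_tool(
  targets=[0.15,0,0,0,0,0,0.15,0,0,0,0,0,0.15,0,0,0,0,0,0.15,0,0,0,0,0,0.15,0,0,0,0,0,0.15,0,0,0,0,0,0.15,0,0,0,0,0,0.15,0,0,0,0,0,0.15,0,0,0,0,0],
)

```text
time: 4.12
position: [0.4405, -0.1108, 0.1135]
tool_rot: [0.763, 0.647, -0.0, -0.0]
ft_force: [-2.3, -1.0, 1.1]
grip_width: 0.0115
```

Run:
```python
from h import *
st()
```

```text
t 4.1167 p [ 0.4405 -0.1108  0.1135] yawy -9.43 zt [-9.e-04  3.e-04 -1.e+00] q [-0.493  0.491  1.955 -0.     0.697 -0.329] F [-2.3  -0.98  1.14] M [-0.174  0.328  0.008] w 0.0115
```

drive_tool(
  targets=[0,0,0,0,0,0,0,0,0,0,0,0,0,0,0,0,0,0,0,0,0,0,0,0,0,0,0,0,0,0],
)

```text
time: 4.53
position: [0.4406, -0.1108, 0.1135]
tool_rot: [0.763, 0.647, -0.0, -0.0]
ft_force: [-3.1, -1.0, 1.1]
grip_width: 0.0117
```

Run:
```python
from h import *
st()
```

```text
t 4.5333 p [ 0.4406 -0.1108  0.1135] yawy -9.42 zt [-8.e-04  2.e-04 -1.e+00] q [-0.493  0.491  1.955 -0.     0.697 -0.329] F [-3.07 -1.02  1.15] M [-0.123  0.513  0.029] w 0.0117
```

Run:
```python
from h import *
import cv2
p,d=robot.camera("scene")
cv2.imwrite("pics/scene2.png",cv2.resize(p[220:340,260:400][:,:,::-1],None,fx=5,fy=5,interpolation=cv2.INTER_CUBIC))
```

```text
(no output)
```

View pics/scene2.png

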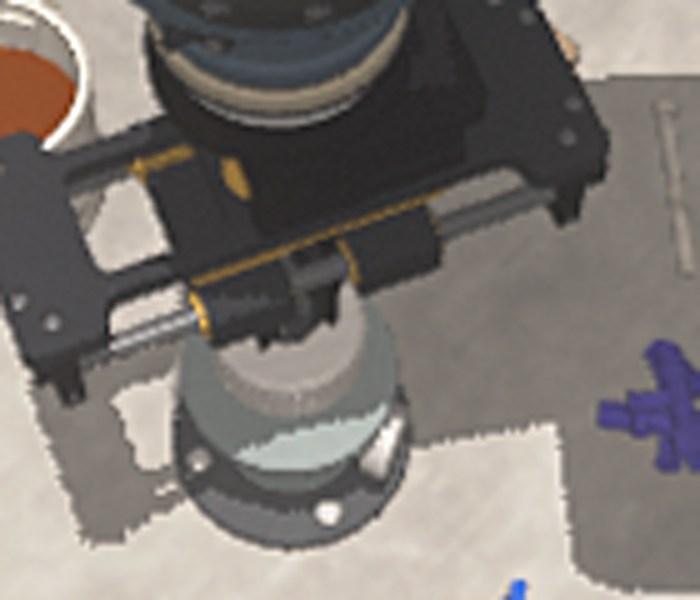

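drive_tool(
  targets=[0,0,0,0,0,5,0,0,0,0,0,11,0,0,0,0,0,17,0,0,0,0,0,23,0,0,0,0,0,29,0,0,0,0,0,35,0,0,0,0,0,41,0,0,0,0,0,45,0,0,0,0,0,45,0,0,0,0,0,45],
)

```text
time: 5.42
position: [0.4402, -0.1106, 0.1135]
tool_rot: [0.952, 0.306, -0.001, -0.001]
ft_force: [-3.9, -0.6, 2.4]
grip_width: 0.0113
```

Run:
```python
from h import *
st()
import cv2
for n in ("scene","top"):
    p,d=robot.camera(n)
    a=p[140:290,220:400] if n=="top" else p[220:340,260:400]
    cv2.imwrite(f"pics/{n}3.png",cv2.resize(a[:,:,::-1],None,fx=4,fy=4,interpolation=cv2.INTER_CUBIC))
```

```text
t 5.4167 p [ 0.4402 -0.1106  0.1135] yawy -54.31 zt [-1.5e-03  6.0e-04 -1.0e+00] q [-0.493  0.491  1.955 -0.     0.697  0.455] F [-3.87 -0.62  2.38] M [-0.124  0.775  0.037] w 0.0113
```

View pics/scene3.png

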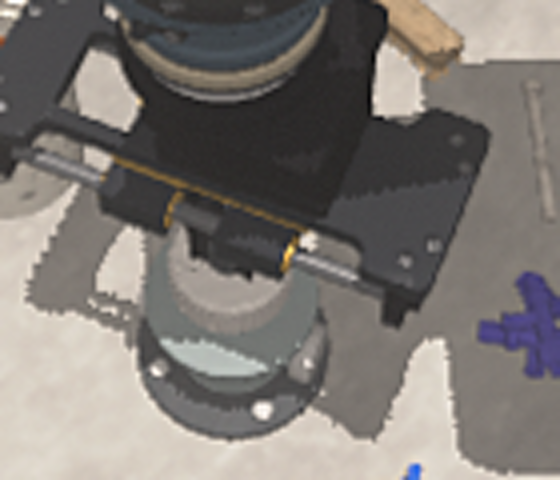

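View pics/top3.png

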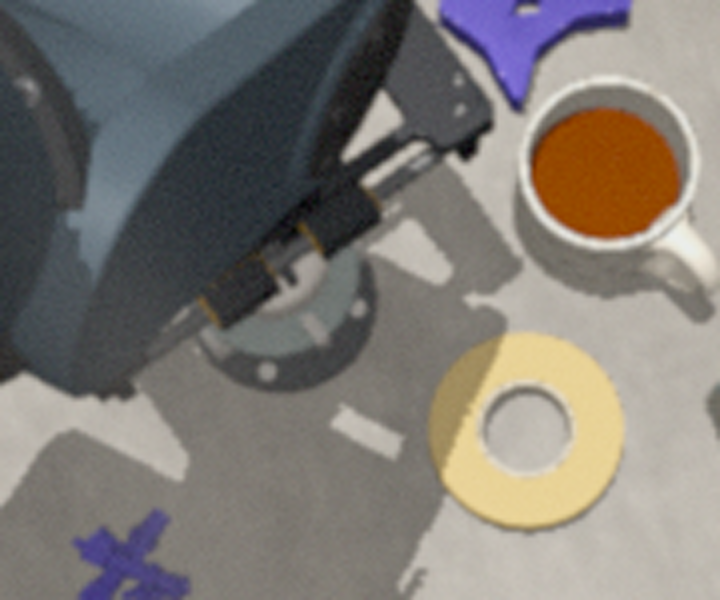

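drive_tool(
  targets=[0,0,0,0,0,0,0,0,0,0,0,0,0,0,0,0,0,0,0,0,0,0,0,0,0,0,-2,0,0,0,0,0,-5,0,0,0,0,0,-8,0,0,0,0,0,-8,0,0,0,0,0,-8,0,0,0],
  grip=-1,
)

```text
time: 6.27
position: [0.4426, -0.1118, 0.1952]
tool_rot: [0.952, 0.305, 0.002, 0.002]
ft_force: [0.2, 0.5, -0.1]
grip_width: 0.0635
```

Run:
```python
from h import *
st()
import cv2
for n in ("scene","top"):
    p,d=robot.camera(n);np.save(f"pics/{n}4.npy",d)
    a=p[170:250,245:335] if n=="top" else p[250:340,275:365]
    cv2.imwrite(f"pics/{n}4.png",cv2.resize(a[:,:,::-1],None,fx=6,fy=6,interpolation=cv2.INTER_CUBIC))
```

```text
t 6.2667 p [ 0.4426 -0.1118  0.1952] yawy -54.43 zt [ 0.0053 -0.0026 -1.    ] q [-0.493  0.343  1.876  0.     0.917  0.457] F [ 0.19  0.51 -0.1 ] M [-0.024  0.141  0.035] w 0.0635
```

View pics/scene4.png

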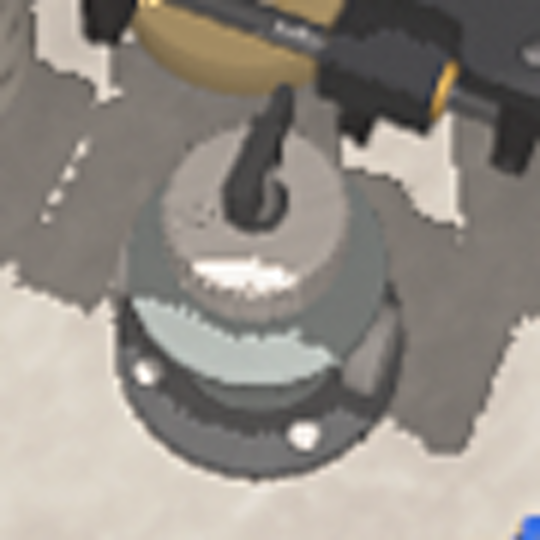

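View pics/top4.png

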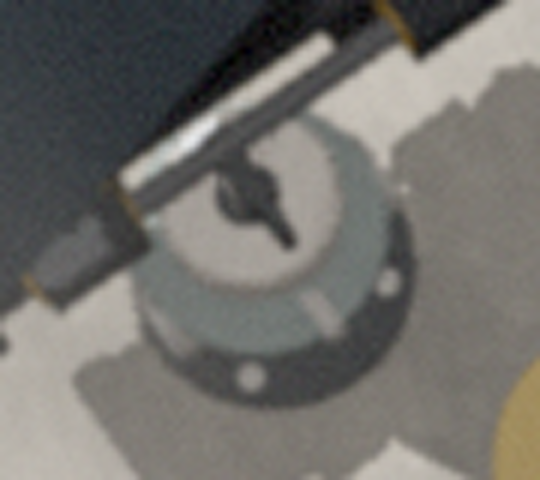

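Run:
```python
from h import *
T=lambda x,y:(245+(x-2.5)/6,170+(y-2.5)/6)
S=lambda x,y:(275+(x-2.5)/6,250+(y-2.5)/6)
A=np.array([.441,-.111])
for n,uv in (("top",T(288,241)),("scene",S(285,92))):
    for z in(.14,.129):
        p=ray(n,*uv,z)[:2]-A;print(n,z,p.round(4),np.hypot(*p),np.degrees(np.arctan2(p[1],p[0])))
p=ray("top",*T(322,315),.071)[:2]-A;print(p,np.degrees(np.arctan2(p[1],p[0])))
for a in(-140,-145,-150):
  a=np.radians(a);
  for n,o in(("top",(245,170)),("scene",(275,250))):
    print(n,[((proj(n,[A[0]+r*np.cos(a),A[1]+r*np.sin(a),.14])-o)*6+2.5).round() for r in(-.014,0,.024)],((proj(n,[A[0]+.0335*np.cos(a),A[1]+.0335*np.sin(a),.071])-o)*6+2.5).round())
```

```text
top 0.14 [-0.0214 -0.0137] 0.025355683038721308 -147.38547292883337
top 0.129 [-0.0189 -0.0129] 0.022888536119946266 -145.6470448491034
scene 0.14 [-0.0163 -0.0118] 0.02014447619593302 -144.0965000876796
scene 0.129 [-0.0192 -0.0167] 0.0254561433289259 -139.05408157275758
[-0.02893184 -0.01948474] -146.04089030653117
top [array([209., 130.]), array([240., 167.]), array([294., 231.])] [329. 304.]
scene [array([241., 194.]), array([257., 151.]), array([285.,  79.])] [295. 157.]
top [array([212., 128.]), array([240., 167.]), array([288., 235.])] [321. 310.]
scene [array([237., 192.]), array([257., 151.]), array([291.,  81.])] [304. 160.]
top [array([216., 125.]), array([240., 167.]), array([282., 239.])] [313. 315.]
scene [array([233., 191.]), array([257., 151.]), array([298.,  84.])] [313. 164.]
```

drive_tool(
  targets=[0,0,0,0,0,-7,0,0,0,0,0,-14,0,0,0,0,0,-21,0,0,0,0,0,-28,0,0,0,0,0,-35,0,0,0,0,0,-42,0,0,0,0,0,-49,0,0,0,0,0,-56,0,0,0,0,0,-63,0,0,0,0,0,-70,0,0,0,0,0,-77,0,0,0,0,0,-84],
)

```text
time: 7.37
position: [0.44, -0.1105, 0.1919]
tool_rot: [0.501, 0.866, -0.0, -0.002]
ft_force: [-1.4, -0.2, 0.1]
grip_width: 0.0867
```

drive_tool(
  targets=[0,0,0,0,0,-6,0,0,0,0,0,-10,0,0,0,0,0,-10,0,0,0,0,0,-10,0,0,0,0,0,-10],
)

```text
time: 7.78
position: [0.4405, -0.1107, 0.1927]
tool_rot: [0.427, 0.904, 0.0, -0.001]
ft_force: [0.5, 0.5, -0.2]
grip_width: 0.0869
```

Run:
```python
from h import *
st();go([.441,-.111,.081],40)
```

```text
t 7.7833 p [ 0.4405 -0.1107  0.1927] yawy 39.47 zt [-1.6e-03  9.0e-04 -1.0e+00] q [-0.493  0.347  1.879  0.     0.918 -1.182] F [ 0.45  0.54 -0.2 ] M [-0.101 -0.016  0.042] w 0.0869
shift cm [-0.07  0.03 11.17] turn [-0.04 -0.1  -0.53]
```

drive_tool(
  targets=[0,0,3,0,0,0,0,0,6,0,0,0,0,0,8,0,0,0,0,0,9.5,0,0,0,0,0,10.5,0,0,0,0,0,11.2,0,0,0,0,0,11.2,0,0,0,0,0,11.2,0,0,0],
)

```text
time: 8.45
position: [0.4409, -0.111, 0.0814]
tool_rot: [0.426, 0.905, 0.0, -0.0]
ft_force: [-0.5, -0.1, 0.7]
grip_width: 0.0871
```

Run:
```python
from h import *
st();go([.441,-.111,.081],39.4)
```

```text
t 8.45 p [ 0.4409 -0.111   0.0814] yawy 39.54 zt [-4.e-04  2.e-04 -1.e+00] q [-0.493  0.557  1.976  0.     0.609 -1.183] F [-0.5  -0.06  0.67] M [-0.052  0.054  0.013] w 0.0871
shift cm [-0.01  0.01  0.04] turn [-0.01 -0.03  0.14]
```

Spot on. Close on the cap.

drive_tool(
  targets=[0,0,0,0,0,0,0,0,0,0,0,0,0,0,0,0,0,0,0,0,0,0,0,0,0,0,0,0,0,0,0,0,0,0,0,0,0,0,0,0,0,0,0,0,0,0,0,0,0,0,0,0,0,0,0,0,0,0,0,0],
  grip=1,
  squeeze=25,
)

```text
time: 9.28
position: [0.4411, -0.111, 0.0817]
tool_rot: [0.426, 0.905, 0.0, 0.0]
ft_force: [0.7, 0.2, 2.9]
grip_width: 0.0526
```

Run:
```python
from h import *
st()
import cv2
p,d=robot.camera("scene")
cv2.imwrite("pics/scene5.png",cv2.resize(p[220:340,260:400][:,:,::-1],None,fx=5,fy=5,interpolation=cv2.INTER_CUBIC))
```

```text
t 9.2833 p [ 0.4411 -0.111   0.0817] yawy 39.57 zt [ 4.e-04 -1.e-04 -1.e+00] q [-0.493  0.556  1.976  0.     0.609 -1.184] F [0.69 0.16 2.87] M [ 0.114 -0.011  0.013] w 0.0526
```

View pics/scene5.png

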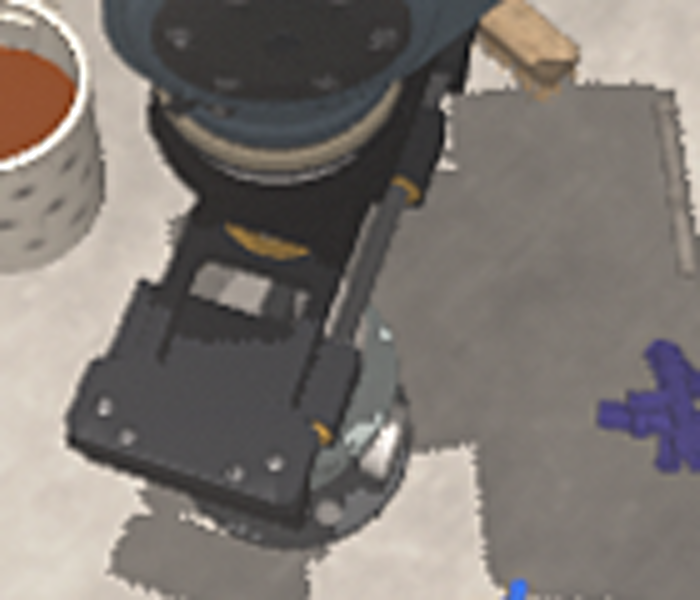

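drive_tool(
  targets=[0,0,0.01,0,0,4,0,0,0.03,0,0,10,0,0,0.04,0,0,16,0,0,0.06,0,0,22,0,0,0.08,0,0,28,0,0,0.09,0,0,34,0,0,0.11,0,0,40,0,0,0.13,0,0,46,0,0,0.14,0,0,52,0,0,0.16,0,0,58,0,0,0.18,0,0,64,0,0,0.19,0,0,70],
)

```text
time: 10.33
position: [0.4402, -0.111, 0.0798]
tool_rot: [0.869, 0.495, -0.001, -0.0]
ft_force: [-1.8, -0.2, 3.4]
grip_width: 0.0531
```

Run:
```python
from h import *
st()
```

```text
t 10.3333 p [ 0.4402 -0.111   0.0798] yawy -30.65 zt [-1.5e-03 -2.0e-04 -1.0e+00] q [-0.493  0.56   1.978 -0.002  0.605  0.043] F [-1.81 -0.23  3.42] M [-0.225  0.337  0.12 ] w 0.0531
```

drive_tool(
  targets=[0,0,0.01,0,0,5,0,0,0.03,0,0,10,0,0,0.04,0,0,15,0,0,0.06,0,0,20,0,0,0.07,0,0,25,0,0,0.08,0,0,30,0,0,0.1,0,0,35,0,0,0.11,0,0,40,0,0,0.11,0,0,40],
)

```text
time: 11.08
position: [0.4398, -0.1106, 0.0786]
tool_rot: [0.986, 0.169, -0.001, -0.001]
ft_force: [-1.4, -0.1, 5.3]
grip_width: 0.0532
```

Run:
```python
from h import *
st()
```

```text
t 11.0833 p [ 0.4398 -0.1106  0.0786] yawy -70.5 zt [-2.2e-03  7.0e-04 -1.0e+00] q [-4.930e-01  5.620e-01  1.979e+00 -1.000e-03  6.020e-01  7.380e-01] F [-1.43 -0.14  5.35] M [-0.09   0.604 -0.086] w 0.0532
```

drive_tool(
  targets=[0,0,0.01,0,0,3,0,0,0.02,0,0,6,0,0,0.02,0,0,8,0,0,0.02,0,0,8],
)

```text
time: 11.42
position: [0.4398, -0.1105, 0.0784]
tool_rot: [0.995, 0.102, -0.001, -0.001]
ft_force: [-2.6, 0.5, 6.6]
grip_width: 0.0531
```

Run:
```python
from h import *
st()
```

```text
t 11.4167 p [ 0.4398 -0.1105  0.0784] yawy -78.32 zt [-2.3e-03  9.0e-04 -1.0e+00] q [-4.93e-01  5.63e-01  1.98e+00 -1.00e-03  6.02e-01  8.74e-01] F [-2.62  0.46  6.63] M [-0.006  0.598 -0.079] w 0.0531
```

drive_tool(
  targets=[0,0,0.01,0,0,2,0,0,0.01,0,0,4,0,0,0.02,0,0,6,0,0,0.02,0,0,6],
)

```text
time: 11.75
position: [0.4398, -0.1104, 0.0782]
tool_rot: [0.999, 0.05, -0.001, -0.001]
ft_force: [-2.7, 1.0, 6.1]
grip_width: 0.053
```

Run:
```python
from h import *
st()
```

```text
t 11.75 p [ 0.4398 -0.1104  0.0782] yawy -84.32 zt [-0.0023  0.0011 -1.    ] q [-0.493  0.563  1.98  -0.     0.602  0.979] F [-2.71  1.05  6.12] M [ 0.121  0.613 -0.018] w 0.053
```

drive_tool(
  targets=[0,0,0.01,0,0,2,0,0,0.01,0,0,4,0,0,0.02,0,0,6],
)

```text
time: 12.0
position: [0.4398, -0.1104, 0.078]
tool_rot: [1.0, -0.002, -0.001, -0.0]
ft_force: [-2.2, 1.7, 7.1]
grip_width: 0.0527
```

Run:
```python
from h import *
st()
```

```text
t 12.0 p [ 0.4398 -0.1104  0.078 ] yawy -90.26 zt [-2.4e-03  9.0e-04 -1.0e+00] q [-4.930e-01  5.630e-01  1.980e+00 -1.000e-03  6.010e-01  1.083e+00] F [-2.16  1.68  7.05] M [0.391 0.437 0.674] w 0.0527
```

drive_tool(
  targets=[0,0,0,0,0,2,0,0,0,0,0,4,0,0,0,0,0,6],
)

```text
time: 12.25
position: [0.4393, -0.1103, 0.078]
tool_rot: [0.999, -0.052, -0.002, 0.0]
ft_force: [-1.9, 1.4, 6.7]
grip_width: 0.0529
```

Run:
```python
from h import *
st()
```

```text
t 12.25 p [ 0.4393 -0.1103  0.078 ] yawy -95.95 zt [-3.7e-03  1.0e-04 -1.0e+00] q [-0.492  0.563  1.98  -0.003  0.602  1.185] F [-1.92  1.4   6.74] M [0.367 0.395 1.129] w 0.0529
```

drive_tool(
  targets=[0,0,0,0,0,2,0,0,0,0,0,4,0,0,0,0,0,6],
)

```text
time: 12.5
position: [0.4399, -0.1102, 0.0779]
tool_rot: [0.994, -0.105, -0.001, 0.0]
ft_force: [-1.5, 2.5, 4.4]
grip_width: 0.0531
```

Run:
```python
from h import *
st()
```

```text
t 12.5 p [ 0.4399 -0.1102  0.0779] yawy -102.03 zt [-2.4e-03  2.0e-04 -1.0e+00] q [-0.492  0.563  1.98  -0.002  0.601  1.29 ] F [-1.55  2.52  4.38] M [0.49  0.369 1.04 ] w 0.0531
```

drive_tool(
  targets=[0,0,-0.01,0,0,-5,0,0,-0.02,0,0,-11,0,0,-0.04,0,0,-17,0,0,-0.05,0,0,-23,0,0,-0.07,0,0,-29,0,0,-0.09,0,0,-35,0,0,-0.1,0,0,-41,0,0,-0.12,0,0,-47,0,0,-0.14,0,0,-53,0,0,-0.15,0,0,-59,0,0,-0.17,0,0,-65,0,0,-0.18,0,0,-70],
)

```text
time: 13.5
position: [0.4403, -0.1108, 0.0798]
tool_rot: [0.875, 0.485, -0.0, -0.0]
ft_force: [-1.5, 0.6, 6.1]
grip_width: 0.0531
```

Run:
```python
from h import *
st()
```

```text
t 13.5 p [ 0.4403 -0.1108  0.0798] yawy -32.04 zt [-1.1e-03  5.0e-04 -1.0e+00] q [-0.494  0.56   1.978 -0.     0.605  0.066] F [-1.46  0.61  6.11] M [-0.074  0.493 -0.086] w 0.0531
```

drive_tool(
  targets=[0,0,-0.01,0,0,-5,0,0,-0.03,0,0,-10,0,0,-0.04,0,0,-15,0,0,-0.05,0,0,-20,0,0,-0.06,0,0,-24,0,0,-0.06,0,0,-24,0,0,-0.06,0,0,-24],
)

```text
time: 14.08
position: [0.4405, -0.1109, 0.0805]
tool_rot: [0.756, 0.655, -0.0, -0.0]
ft_force: [-1.6, 0.5, 4.8]
grip_width: 0.0533
```

Run:
```python
from h import *
import cv2
st()
for n in ("scene","top"):
    p,d=robot.camera(n);np.save(f"pics/{n}6.npy",d)
    a=p[160:260,235:345] if n=="top" else p[220:340,260:400]
    cv2.imwrite(f"pics/{n}6.png",cv2.resize(a[:,:,::-1],None,fx=5,fy=5,interpolation=cv2.INTER_CUBIC))
```

```text
t 14.0833 p [ 0.4405 -0.1109  0.0805] yawy -8.23 zt [-8.e-04  1.e-04 -1.e+00] q [-4.930e-01  5.580e-01  1.977e+00 -1.000e-03  6.060e-01 -3.490e-01] F [-1.65  0.55  4.85] M [0.015 0.324 0.144] w 0.0533
```

View pics/scene6.png

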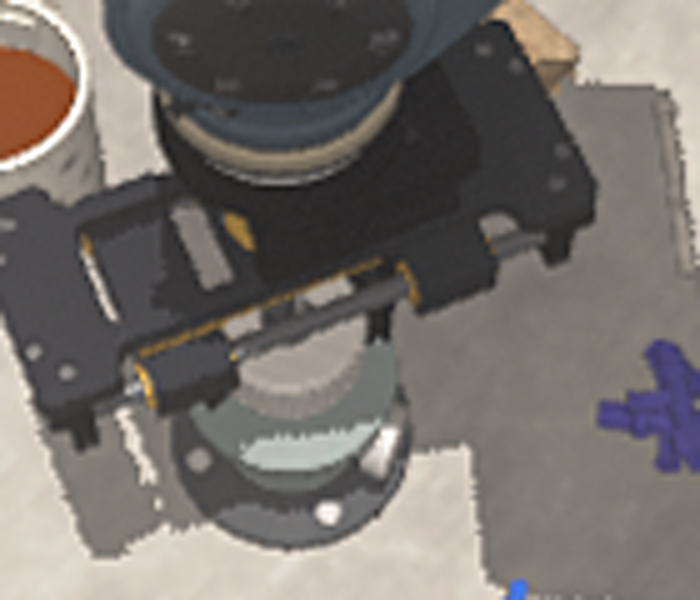

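View pics/top6.png

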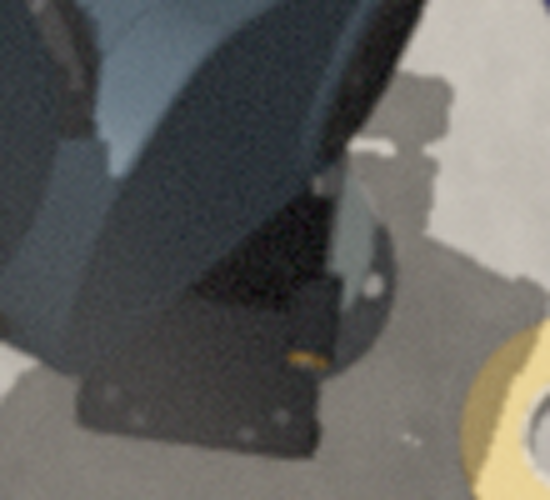

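Run:
```python
from h import *
import cv2
p,d=robot.camera("scene")
a=p[268:312,295:345];cv2.imwrite("pics/s7.png",cv2.resize(cv2.convertScaleAbs(a[:,:,::-1],alpha=1.5),None,fx=12,fy=12,interpolation=cv2.INTER_CUBIC))
for g in(-75,-65,-55,-45,-35):
    r=np.radians(g);print(g,[((proj("scene",[.441+q*np.cos(r),-.111+q*np.sin(r),.1068])-[295,268])*12).round() for q in(.019,.025)])
```

```text
-75 [array([179., 100.]), array([150.,  74.])]
-65 [array([165., 116.]), array([131.,  95.])]
-55 [array([153., 134.]), array([116., 119.])]
-45 [array([146., 153.]), array([106., 144.])]
-35 [array([142., 174.]), array([101., 171.])]
```

View pics/s7.png

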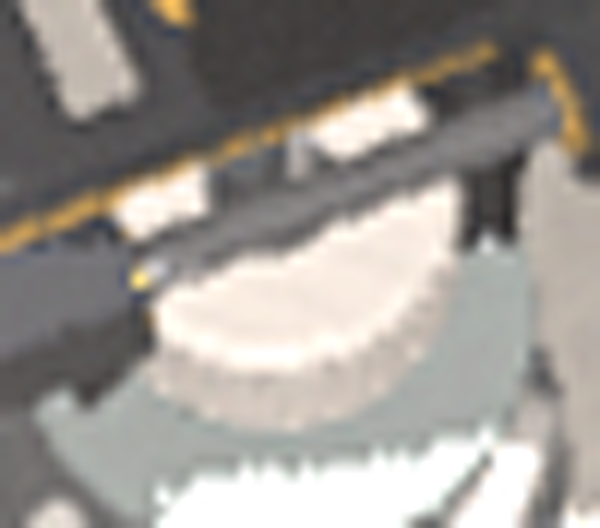

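drive_tool(
  targets=[0,0,0,0,0,0,0,0,0,0,0,0,0,0,0,0,0,0,0,0,0,0,0,0,0,0,0,0,0,0,0,0,0,0,0,0,0,0,-2,0,0,0,0,0,-5,0,0,0,0,0,-8,0,0,0,0,0,-11,0,0,0,0,0,-11,0,0,0,0,0,-11,0,0,0],
  grip=-1,
)

```text
time: 15.23
position: [0.442, -0.1115, 0.1919]
tool_rot: [0.757, 0.653, 0.001, 0.002]
ft_force: [-0.1, 0.8, 0.2]
grip_width: 0.0872
```

Run:
```python
from h import *
import cv2
st()
for n in ("scene","top"):
    p,d=robot.camera(n)
    a=p[170:250,245:335] if n=="top" else p[250:340,275:365]
    cv2.imwrite(f"pics/{n}8.png",cv2.resize(a[:,:,::-1],None,fx=6,fy=6,interpolation=cv2.INTER_CUBIC))
```

```text
t 15.2333 p [ 0.442  -0.1115  0.1919] yawy -8.42 zt [ 0.0042 -0.0022 -1.    ] q [-0.493  0.348  1.881  0.     0.909 -0.346] F [-0.11  0.8   0.16] M [-0.042  0.063  0.004] w 0.0872
```

View pics/scene8.png

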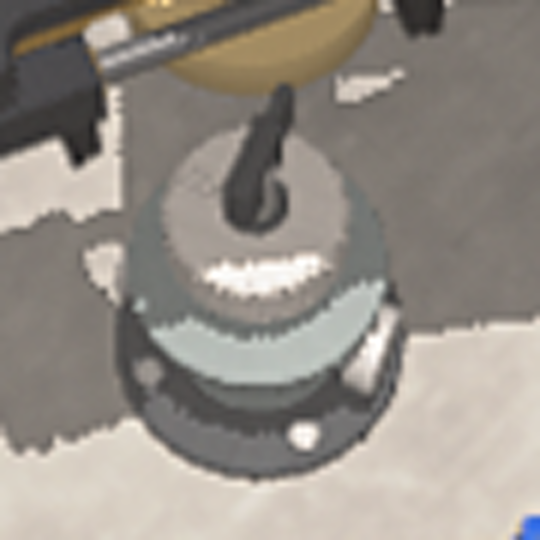

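View pics/top8.png

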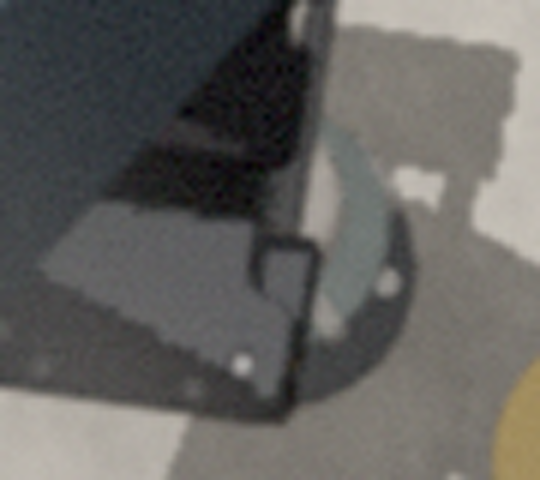

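Run:
```python
from h import *
import cv2
p,d=robot.camera("scene"); q=cv2.imread("pics/scene0.png")[:,:,::-1]
out=[]
for im,k in((q,1.2),(p,1.7)):
    a=im[266:302,298:338];out.append(cv2.resize(cv2.convertScaleAbs(a[:,:,::-1],alpha=k),None,fx=10,fy=10,interpolation=cv2.INTER_NEAREST))
cv2.imwrite("pics/s9.png",np.hstack(out))
for z in(.1073,.1083):
  for g in range(-75,0,10):
    r=np.radians(g);print(z,g,[((proj("scene",[.441+q*np.cos(r),-.111+q*np.sin(r),z])-[298,266]+.5)*10).round() for q in(0,.018,.024)])
```

```text
0.1073 -75 [array([202., 175.]), array([128., 111.]), array([104.,  89.])]
0.1073 -65 [array([202., 175.]), array([117., 123.]), array([ 89., 106.])]
0.1073 -55 [array([202., 175.]), array([108., 137.]), array([ 77., 125.])]
0.1073 -45 [array([202., 175.]), array([102., 153.]), array([ 69., 145.])]
0.1073 -35 [array([202., 175.]), array([ 99., 169.]), array([ 65., 167.])]
0.1073 -25 [array([202., 175.]), array([ 99., 185.]), array([ 65., 189.])]
0.1073 -15 [array([202., 175.]), array([102., 201.]), array([ 69., 210.])]
0.1073 -5 [array([202., 175.]), array([109., 217.]), array([ 77., 231.])]
0.1083 -75 [array([202., 172.]), array([128., 108.]), array([104.,  87.])]
0.1083 -65 [array([202., 172.]), array([117., 121.]), array([ 89., 104.])]
0.1083 -55 [array([202., 172.]), array([108., 135.]), array([ 77., 122.])]
0.1083 -45 [array([202., 172.]), array([102., 150.]), array([ 69., 143.])]
0.1083 -35 [array([202., 172.]), array([ 99., 166.]), array([ 65., 164.])]
0.1083 -25 [array([202., 172.]), array([ 99., 183.]), array([ 65., 186.])]
0.1083 -15 [array([202., 172.]), array([102., 199.]), array([ 69., 208.])]
0.1083 -5 [array([202., 172.]), array([108., 214.]), array([ 77., 228.])]
```

View pics/s9.png

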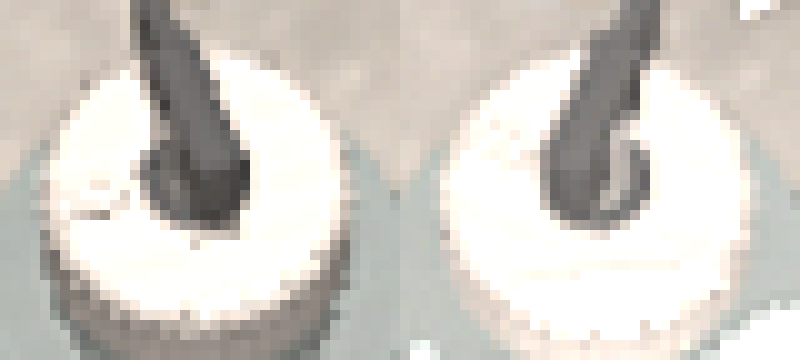

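Run:
```python
from h import *
import cv2
p,d=robot.camera("scene"); q=cv2.imread("pics/scene0.png")[:,:,::-1]
out=[]
for im in(q,p):
    a=im[272:292,300:320].astype(float).mean(2);lo,hi=np.percentile(a,25),np.percentile(a,98);print(lo,hi)
    out.append(cv2.resize(np.clip((a-lo)/(hi-lo)*255,0,255).astype(np.uint8),None,fx=20,fy=20,interpolation=cv2.INTER_NEAREST))
cv2.imwrite("pics/s10.png",np.hstack(out))
for g in range(-75,0,10):
    r=np.radians(g);print(g,[((proj("scene",[.441+q*np.cos(r),-.111+q*np.sin(r),.107])-[300,272]+.5)*20).round() for q in(0,.018,.024)])
```

```text
106.58333333333334 227.00666666666666
105.08333333333334 163.34
-75 [array([363., 231.]), array([216., 103.]), array([168.,  60.])]
-65 [array([363., 231.]), array([194., 128.]), array([138.,  93.])]
-55 [array([363., 231.]), array([176., 156.]), array([114., 131.])]
-45 [array([363., 231.]), array([164., 187.]), array([ 98., 172.])]
-35 [array([363., 231.]), array([158., 219.]), array([ 90., 215.])]
-25 [array([363., 231.]), array([158., 252.]), array([ 90., 259.])]
-15 [array([363., 231.]), array([165., 284.]), array([ 98., 302.])]
-5 [array([363., 231.]), array([177., 315.]), array([115., 343.])]
```

View pics/s10.png

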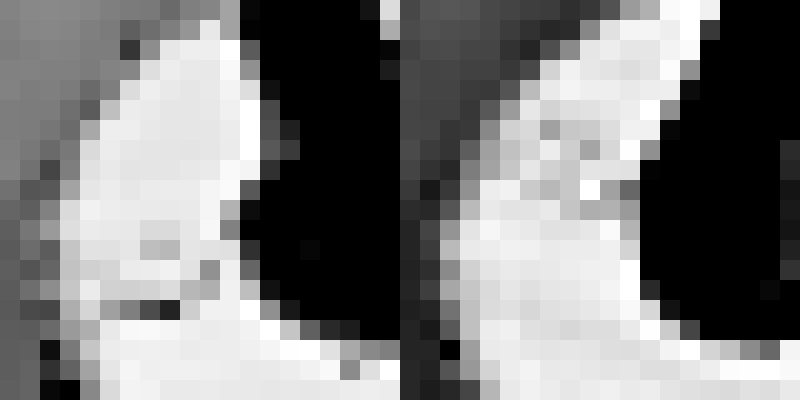

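The rib now reads about -52° (bar at -145°), so the cap stands at about 93°, and the blade is unchanged. I'll regrasp at the same yaw.

drive_tool(
  targets=[0,0,3,0,0,0,0,0,6,0,0,0,0,0,8,0,0,0,0,0,9.5,0,0,0,0,0,10.5,0,0,0,0,0,11,0,0,0,0,0,11,0,0,0,0,0,11,0,0,0],
)

```text
time: 16.1
position: [0.4406, -0.1108, 0.0798]
tool_rot: [0.757, 0.653, -0.0, -0.001]
ft_force: [0.5, -0.9, 0.1]
grip_width: 0.0871
```

Run:
```python
from h import *
st();go([.441,-.111,.081],-8.4)
```

```text
t 16.1 p [ 0.4406 -0.1108  0.0798] yawy -8.43 zt [-1.4e-03  7.0e-04 -1.0e+00] q [-0.493  0.56   1.977  0.     0.606 -0.346] F [ 0.52 -0.86  0.07] M [-0.135  0.037  0.019] w 0.0871
shift cm [-0.01  0.04 -0.12] turn [-0.08 -0.03 -0.03]
```

drive_tool(
  targets=[0,0,0,0,0,0,0,0,0,0,0,0,0,0,0,0,0,0,0,0,0,0,0,0,0,0,0,0,0,0,0,0,0,0,0,0,0,0,0,0,0,0,0,0,0,0,0,0,0,0,0,0,0,0,0,0,0,0,0,0,0,0,0,0,0,0,0,0,0,0,0,0],
  grip=1,
  squeeze=25,
)

```text
time: 17.1
position: [0.4405, -0.1109, 0.0805]
tool_rot: [0.757, 0.653, -0.0, -0.0]
ft_force: [-2.5, -0.1, 6.1]
grip_width: 0.0534
```

Run:
```python
from h import *
st();print(robot.get_obs()["joint_velocities"].round(4))
```

```text
t 17.1 p [ 0.4405 -0.1109  0.0805] yawy -8.42 zt [-7.e-04  1.e-04 -1.e+00] q [-0.493  0.558  1.978 -0.     0.606 -0.346] F [-2.54 -0.06  6.13] M [-0.173  0.501  0.047] w 0.0534
[ 0.0003 -0.0005  0.0005  0.0005 -0.     -0.0019]
```

```bash
python3 -c "
from rig import robot
print(robot.hand_in())"
```

```text
the job is handed in; nothing more can be done
None
```

I finished the valve adjustment and handed it in at about 17 s of the 61 s allowed; no verdict was reported.

- **Blade:** I turned it about 45° clockwise. The nose then measured between about -144° and -147° and the index bar about -145° to -146°, so it was well inside tolerance. It looked unmoved in the picture taken after the cap was turned.
- **Cap to its stop:** I screwed it down about 126°. The twisting moment then rose from 0.1 to 1.1 N m and the fingers slipped, which is how I know it bottomed out.
- **Cap backed off:** I turned the gripper back about 94° to allow for wind-up at the stop. Because the gripper hid the rib, I let go, lifted, looked and regrasped. The rib put the cap at about 92–94° off the stop. Gripper travel less wind-up gave 83–92°. Both are inside the 80–100° window, but the rib is only a few pixels across, so the reading is good to about ±5°.
- **Final grip:** The gripper was set to 25 N with an opening of 53.4 mm on the 54 mm cap. The grasp point was under 1 mm from the axis and about 6 mm above the cap's centre, and the arm was still.
- **Bystanders:** I did not measure the tape roll, wax block or mug again at the end. The arm went nowhere near them, and no contact forces showed.

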